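Index the decorating wheel to its next hole

TASK

Bring the next panel of the bowl round on the indexed decorating wheel: with the closed fingertips press the plunger's dished cap down to free its pin, push it round clockwise (seen from above) to the very next hole, one eighth of a turn, and let it spring fully up so that the wheel is locked again; then take the hand away. Work on the plunger cap only and do not force it; do not touch the bowl riding on the wheel, let alone pick anything up, and leave the jars, brush and squeeze bottle where they are.

Things in the scene. Friction and masses are not known exactly. Their poses are not given: they have to be found in the camera images.
- stand: heavy fixed stand of the decorating wheel, with all it carries; origin on the wheel's vertical axis at the work surface. Its fixed index plate, 292 mm across, top 56 mm above the work surface, has 8 holes of 14 mm, 45 degrees apart, 128 mm from the axis. Its own -x axis points to the start hole. Place and direction differ from run to run
- wheel_top (a point): centre of the upper face of the turning wheel, on its vertical axis, 75 mm above the work surface: a plain aluminium disc 210 mm across, above the index plate. A short arm of two steel bars runs out from it over the plate and carries the plunger; the pin's steel tip shows between the bars, 5 mm above the plate, when it sits in a hole
- cap_floor (a point): centre of the inner floor of the plunger's black dished cap: opening upward, 74 mm wide outside, about 53 mm inside, rim 18 mm above the inner floor. It is 165 mm from the wheel's axis and goes round with the wheel. Plunger up: floor 85 mm, rim 103 mm above the work surface; pressing moves it straight down. Pushing sideways inside the rim turns the wheel
- plunger (a joint): plunger pressed down, m: 0 up, 0.013 bottom stop; spring 5 N at the top, 8 N at the bottom. At 0 its pin locks the wheel; from 0.0115 the pin is free below the plate and the wheel turns easily (1 N at the cap). Between holes the plate keeps it down at about 0.011 even when let go; unless held down it pops up by itself at a hole, centring the wheel from up to 4 mm off
- wheel (a joint): angle of the wheel, rad, growing clockwise seen from above; 0 at the start hole, 0.785 at the next hole
- bowl: terracotta bowl, 110 mm across the rim, 45 mm high, standing loose at the middle of the wheel; origin at the centre of its underside, 75 mm above the work surface. It rides round with the wheel
- jar_a: glaze jar, 52 mm across, 55 mm high, standing beside the wheel; origin at the centre of its underside
- jar_b: another glaze jar like the first, on another side of the wheel; origin at the centre of its underside
- brush: brush 190 mm long, lying on the work surface to the robot's right; origin under its middle
- flask: white squeeze bottle, 60 mm across, 150 mm high, standing to the robot's left; origin at the centre of its underside
Things that resemble listed ones, but are neither listed nor needed, are in the scene too. There is more than one size of the bowl; the job needs the middle-sized.

How it is judged:
By the outcome, as a careful person would: the job done as asked, in the order asked, and still so for the second after the job is handed in, with the robot touching nothing.
It also fails if it takes over 45 s, if anything falls off the work surface, if the arm or the gripper's body presses on something with over 40 N, if the wrist force passes 120 N, or if a joint passes its speed limit or range.

ROBOT

A 7-joint arm with a two-finger parallel gripper is mounted at the origin on the work surface. World frame = base frame: x ahead of the robot, y to its left, z up, the work surface at z = 0. Lengths are in mm, angles in rad, forces in N, time in s.
With the tool pointing down it reaches from about 350 to 900 mm from the base axis. Payload 7.2 kg.
Tool frame: the origin (TCP) lies at the very end of the fingers, on their centre line; the grasp point (between the pads) lies 19 mm behind it; z points along the fingers, y is the direction in which the jaws open and shut (so a half turn about z gives the same grasp; the last joint's range is limited). The gripper opens to 88 mm and grips with 3 to 60 N. Pads are 20 mm wide; open, the fingers measure 115 mm over their backs; the gripper's body (75 mm by 178 mm) begins 61 mm behind the grasp point.
Start: joints at [-1.404, 0.411, -0.013, 1.596, 0.006, 1.134, -0.082], TCP at [145.415, 607.852, 222.653] pointing down, gripper open.
Joint ranges: [-2.95, 2.95], [-0.29, 1.99], [-1.47, 1.44], [0.14, 2.54], [-1.03, 4.17], [0.13, 1.85], [-2.86, 2.86]. Speed limits (rad/s): [2.39, 2.39, 3.01, 3.01, 3.14, 3.14, 3.14].

INTERFACE

Orientations are given as [roll, pitch, yaw] about the fixed x, y, z axes, in that order (R = Rz(yaw) Ry(pitch) Rx(roll)).
In Python, from bench import monitor, optics, ctrl, spotter gives the robot as it stands. The module is installed in compiled form; this text tells all that it offers.
- The arm moves only by the tool carry_out, never from a script. Its argument "increments" is one flat list of numbers, 5 for each row, row after row: the shift along the tool's x, y, z in m, then the turn about the tool's z in rad, then the closure in counts, from 0 (fully open) to 255 (shut). In form: [x, y, z, turn, claw, x, y, z, turn, claw, ...]. A call has 1 to 5 rows; each row shifts and turns the commanded pose from where the row before left it, along the tool's axes as they then stand; what a row does not reach is not made up. A row lasts 1/12 s, in which the tool goes at most 41.7 mm and 7.16 degrees, less where a joint would pass 70% of its speed; a pose out of reach is approached as far as the arm can. A call with a gripper value outside its range is refused whole. The fingers move at their own pace and stop on an object; "squeeze" is the grip in N (left out, the last holds). Time passes only in rows, so rows that do not move let the fingers close. It gives the time, the measured TCP pose, the force and the opening at its end, in the units of the state.
- monitor.read_state(): the state, without advancing time (a new reading comes with each control period).
- optics.get_image(name): name is "scene" or "top"; returns the picture (400x640x3 uint8, red, green, blue); there is no depth.
- optics.camera_info(name): a dict with "fov_y" (degrees; the focal length in pixels is half the picture's height over the tangent of half this angle, whatever the lens; pixels are square), "cx", "cy" (the principal point, pixels), "k1" (the pictures are not rectified: a ray, as slopes to the right and down, at radius r is drawn at 1 + k1 r^2 times it, then the intrinsics apply), "position" and "attitude" of the camera in the world. Camera axes: x right, y up, looking along -z (the intrinsics and any distortion apply to the point x, -y, -z); pixel columns grow to the right and rows downward; lengths in mm; the calibration is good to about 2 mm. A picture is of the moment at which its call begins. camera_info takes no time and is no camera call.
- ctrl.finish_job(): hands the job in, once; it reports no verdict.
Trained networks look in the newest picture that a camera, given by its name, has taken for a name from the list of things; names that differ only in an ending like _2 or _b are one class to them, and where a whole thing is asked for, a point or a joint stands for the part that bears it (a point fixed in the world has none). Each returns a list of dicts, best first, with "p" (0 to 1); they miss things now and then, are a little off and sometimes report something else, mostly with a low value. They report only what shows in the picture. A call takes as long as a camera call. They do not tell look-alikes from the thing itself.
- spotter.regions_of(camera, thing): "pixels" (400x640 bool, what is visible of it) and "centre" ([row, column] in pixels, amid what is visible of it).
The state is a dict: "time": time; "joints": joint angles; "joint_vel": joint speeds; "joint_efforts": joint torques, N m; "tcp_pos": TCP position; "tool_rot": TCP orientation; "wrist_force": force on the tool from outside, world axes, zero at the start; "torque": the same for the moment, N m; "width": finger opening in mm.
Only numpy, scipy, OpenCV 4.12 (cv2) and the standard library are available. Lean on these libraries where they do the work, as an engineer would, in place of code of your own. Each camera call takes 0.05 s, during which the arm holds its last target.

## Working session

There is one attempt and no reset: what is moved stays moved. The work goes in short steps, Python scripts to look and compute and a tool call to move; the robot and the scene stay as the last step left them, time stands still between calls to the robot, and variables do not carry over. Pictures are saved under pics/ and viewed, and the job is handed in when it is done.

Besides the shell and the picture viewer there is one more tool, called after ">>>" by a JSON object that holds its "method" and its "body". carry_out: Moves the arm, as the interface text tells. Its arguments: {"type":"object","properties":{"increments":{"type":"array","items":{"type":"number"}},"squeeze":{"type":"number"}},"required":["increments"]}

```bash
mkdir -p pics; python3 - <<'E'
from bench import monitor, optics, ctrl, spotter
import cv2
s=monitor.read_state()
print({k:s[k] for k in('time','tcp_pos','tool_rot','wrist_force','width')})
for n in('scene','top'):
    print(n,optics.camera_info(n))
    im=optics.get_image(n); cv2.imwrite(f'pics/{n}0.png',im[:,:,::-1])
E
```

```text
{'time': 0.0, 'tcp_pos': array([145.31016688, 607.36751703, 221.82927335]), 'tool_rot': array([-3.14003761e+00,  1.11891559e-04,  2.90682610e+00]), 'wrist_force': array([ 0.55716642,  0.58818579, -0.32189484]), 'width': 87.62113429805741}
scene {'fov_y': 46.842500481792825, 'cx': 322.1953826206719, 'cy': 195.33990716133795, 'k1': -0.12457960192315194, 'position': array([ 975.79324539, -489.08358345, 1200.72453368]), 'attitude': array([ 0.54280016, -0.00262801,  0.75718019])}
top {'fov_y': 49.61478906232754, 'cx': 318.43583645891647, 'cy': 208.17955612973813, 'k1': -0.07693838208845802, 'position': array([ 382.53713257,  -21.97272616, 1257.90976427]), 'attitude': array([ 0.09147018,  0.0016897 , -1.58155556])}
```

View pics/scene0.png

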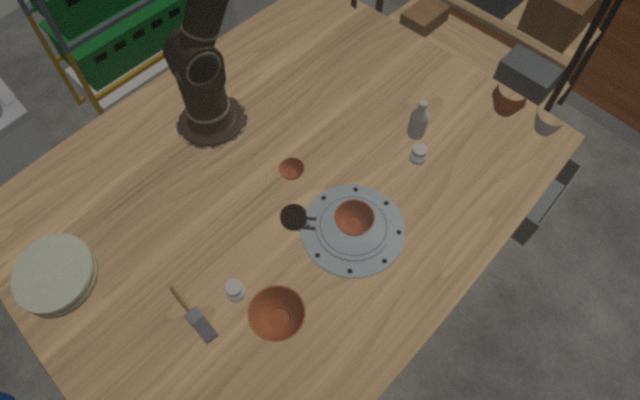

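View pics/top0.png

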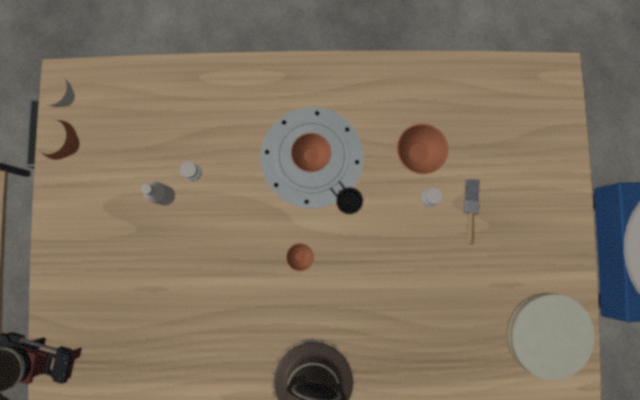

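The scene picture shows the cap at (293,216), the riding bowl at (354,217), and look-alike bowls at (291,168, small) and (276,312, large). In the top picture the cap is at (349,200), the riding bowl at (311,152), the small bowl at (300,257) and the large bowl at (422,148). Only one black cap is present. Next I'll measure it.

```bash
cat > h.py <<'E'
import numpy as np, cv2
from scipy.spatial.transform import Rotation as R
from bench import monitor, optics, ctrl, spotter
class Cam:
    def __init__(s,n):
        i=optics.camera_info(n); s.f=200/np.tan(np.radians(i['fov_y'])/2)
        s.K=np.array([[s.f,0,i['cx']],[0,s.f,i['cy']],[0,0,1.]]); s.d=np.array([i['k1'],0,0,0.])
        s.p=np.array(i['position']); s.R=R.from_euler('xyz',i['attitude']).as_matrix()
        s.M=s.R@np.diag([1,-1,-1.])
    def ray(s,u,v):
        q=cv2.undistortPoints(np.array([[[u,v]]],float),s.K,s.d)[0,0]
        return s.M@np.array([q[0],q[1],1])
    def at(s,u,v,z):
        r=s.ray(u,v); return s.p+r*(z-s.p[2])/r[2]
    def proj(s,P):
        P=np.atleast_2d(P).astype(float); rv=cv2.Rodrigues(s.M.T)[0]
        return cv2.projectPoints(P,rv,-s.M.T@s.p,s.K,s.d)[0][:,0]
def tri(a,pa,b,pb):
    A=0;c=0
    for k,p in((a,pa),(b,pb)):
        r=k.ray(*p); r/=np.linalg.norm(r); Q=np.eye(3)-np.outer(r,r); A=A+Q;c=c+Q@k.p
    return np.linalg.solve(A,c)
S=Cam('scene');T=Cam('top')
E
python3 - <<'E'
from h import *
for n,c in(('scene',S),('top',T)):
    im=optics.get_image(n)
    for th in('cap_floor','bowl','stand','wheel_top','jar_a','flask','brush'):
        for d in spotter.regions_of(n,th)[:4]:
            y,x=np.nonzero(d['pixels']); print(n,th,round(d['p'],2),np.round(d['centre'],1),len(x),x.min(),x.max(),y.min(),y.max())
    x0,y0,w,h=(270,170,150,115) if n=='scene' else (245,90,150,160)
    cv2.imwrite(f'pics/{n}_crop.png',cv2.resize(im[y0:y0+h,x0:x0+w,::-1],None,fx=3.7 if n=='top' else 5,fy=3.7 if n=='top' else 5,interpolation=cv2.INTER_CUBIC))
# dark holes detection on plate
    g=cv2.cvtColor(im,cv2.COLOR_RGB2GRAY)
    m=(g<70).astype(np.uint8); k,l,st,ce=cv2.connectedComponentsWithStats(m)
    for i in range(1,k):
        x,y=ce[i]
        if 4<=st[i,4]<900 and x0<x<x0+w and y0<y<y0+h:
            yy,xx=np.nonzero(l==i); wt=100-g[yy,xx].astype(float)
            print(n,np.round([(xx*wt).sum()/wt.sum(),(yy*wt).sum()/wt.sum()],2),st[i],np.round(c.at(x,y,56),1))
E
```

```text
scene cap_floor 0.72 [216.6 295.1] 600 280 308 204 230
scene cap_floor 0.49 [289.8 238.1] 385 225 244 278 302
scene bowl 0.84 [167.5 292.5] 422 279 304 158 179
scene bowl 0.8 [314.5 273.9] 2610 248 305 285 341
scene bowl 0.63 [217.2 354.6] 1127 335 374 199 235
scene stand 0.79 [233.3 343.1] 7100 280 404 185 277
scene wheel_top 0.77 [227.  338.9] 3428 281 389 194 260
scene jar_a 0.93 [291.2 233.4] 319 226 243 280 301
scene jar_a 0.83 [155.3 417.3] 292 410 426 144 164
scene flask 0.76 [120.4 416.3] 618 407 429 100 139
scene brush 0.89 [318.2 194.3] 826 170 217 285 343
scene brush 0.2 [118.8 415.5] 643 406 429 100 140
scene [355.2  189.15] [354 188   3   3   6] [559.1  96.4  56. ]
scene [323.04 197.48] [322 197   3   2   6] [510.3  11.2  56. ]
scene [363.29 211.42] [347 201  26  26 229] [624.7  56.3  56. ]
scene [385.93 202.51] [385 202   3   2   6] [653.4 123.7  56. ]
scene [293.97 217.23] [281 205  34  25 564] [496.4 -92.   56. ]
scene [398.5  231.92] [398 231   2   3   6] [739.   74.2  56. ]
scene [316.96 254.93] [316 254   3   3   9] [ 622.3 -131.    56. ]
scene [383.99 260.53] [383
[... 515 characters left out ...]
.8 [192.3 157.5] 586 141 173 181 205
top brush 0.73 [200.8 472.8] 772 463 479 179 243
top brush 0.59 [151.9 311.5] 1300 291 330 132 173
top [316.56 112.93] [315 112   4   3   8] [766.  -18.5  56. ]
top [283.6  121.94] [282 121   4   3   9] [741.   75.4  56. ]
top [346.91 129.  ] [346 128   3   3   9] [ 718.1 -104.8   56. ]
top [300.21 149.96] [292 134  23  36 382] [658.7  27.5  56. ]
top [266.81 151.75] [266 151   3   3   8] [654.4 123.1  56. ]
top [356.5 161.7] [355 161   4   3   8] [ 623.1 -129.9   56. ]
top [275.84 184.6 ] [275 183   3   4   9] [560.4  97.6  56. ]
top [348.98 200.14] [336 187  27  27 540] [ 514.4 -106.7   56. ]
top [306.13 201.17] [305 200   3   3   8] [513.   13.1  56. ]
```

View crops.

```bash
python3 - <<'E'
from h import *
from scipy.optimize import least_squares
hs=np.array([[355.2,189.15],[323.04,197.48],[385.93,202.51],[398.5,231.92],[316.96,254.93],[383.99,260.53],[349.31,270.7]])
ht=np.array([[316.56,112.93],[283.6,121.94],[346.91,129],[266.81,151.75],[356.5,161.7],[275.84,184.6],[306.13,201.17]])
def model(p):
    a=p[2]+np.arange(8)*np.pi/4
    return np.c_[p[0]+128*np.cos(a),p[1]+128*np.sin(a),np.full(8,p[3])]
def res(p,which):
    o=[]
    for c,h,k in((S,hs,0),(T,ht,1)):
        if k in which:
            q=c.proj(model(p))
            for x in h: o.append(q[np.argmin(((q-x)**2).sum(1))]-x)
    return np.ravel(o)
for w in((0,),(1,),(0,1)):
    s=least_squares(res,[639,-3,np.radians(217.7),56],args=(w,))
    p=s.x; print(w,p[:2],np.degrees(p[2]),p[3],np.sqrt(np.mean(s.fun**2)))
print('z',)
for a in(p[2],p[2]-np.pi/4): print(p[:2]+165*np.array([np.cos(a),np.sin(a)]))
print('cap tri',tri(S,(293.97,217.23),T,(348.98,200.14)),tri(S,(294,217),T,(349,200)),T.at(348.98,200.14,100))
# scene caps
print('small bowl',T.at(299.5,257.5,30),'jar',T.at(431,197,40))
E
```

```text
(0,) [637.22961959  -3.66697529] 217.93166066215824 55.10556870990215 0.1102937908673892
(1,) [639.59070157  -3.14758924] 217.8800325846307 55.04592100204284 0.11573980981809229
(0, 1) [638.41781403  -3.88907606] 217.89606257501265 57.31707384071608 0.26653800848834963
z
[ 508.21197498 -105.23718644]
[474.68444618  16.51641957]
cap tri [ 510.43183422 -104.35925099   91.52102165] [ 510.63674279 -104.32186418   93.05361149] [ 509.60258929 -103.63329967  100.        ]
small bowl [355.92628516  33.86046342  30.        ] jar [ 522.73110114 -341.93069622   40.        ]
```

View pics/scene_crop.png

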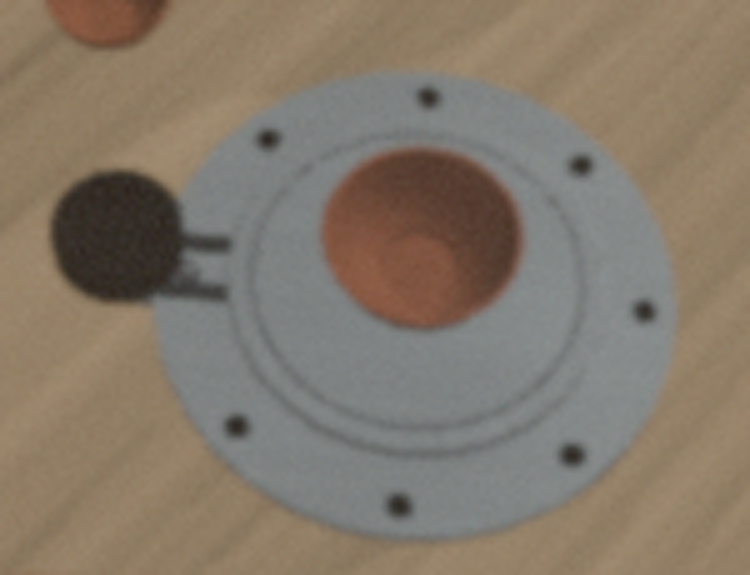

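View pics/top_crop.png

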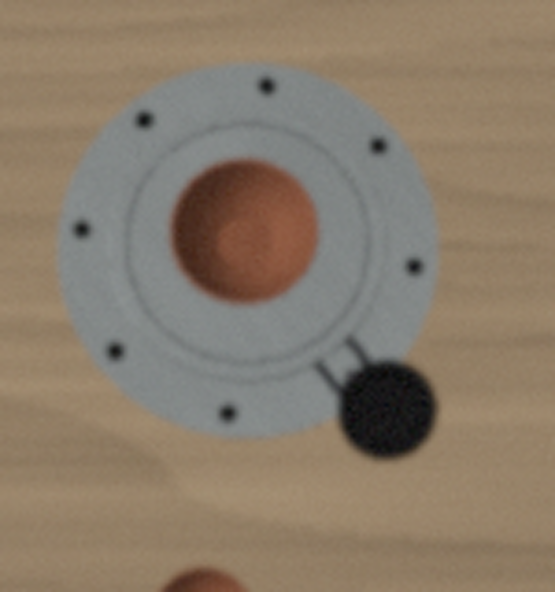

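The crops show a single black dished cap over the start hole, on two bars with the bowl at mid-wheel. The cap is at about (508.5,-105). The target is (475,17) about wheel axis (638.5,-3.5). Next, the approach moves.

```bash
python3 - <<'E'
import numpy as np
y=2.9068; d=np.array([18.2,-35.6])/1000
for i in range(11):
    x=np.array([np.cos(y),np.sin(y)]); t=np.array([np.sin(y),-np.cos(y)])
    print(round(d@x,4),round(d@t,4)); y-=0.1215
E
```

```text
-0.026 -0.0304
-0.0295 -0.027
-0.0325 -0.0232
-0.0351 -0.0191
-0.0372 -0.0147
-0.0387 -0.0101
-0.0396 -0.0054
-0.04 -0.0005
-0.0397 0.0043
-0.0389 0.0091
-0.0375 0.0138
```

>>> {"method": "carry_out", "body": {"increments": [-0.026,-0.0304,0,0.1215,255,-0.0295,-0.027,0,0.1215,255,-0.0325,-0.0232,0,0.1215,255,-0.0351,-0.0191,0,0.1215,255,-0.0372,-0.0147,0,0.1215,255], "squeeze": 10}}

```text
time: 1.32
tcp_pos: [237.1, 428.2, 222.7]
tool_rot: [3.141, -0.0, 2.293]
wrist_force: [0.7, -0.0, 0.7]
width: 58.0
```

>>> {"method": "carry_out", "body": {"increments": [-0.0387,-0.0101,0,0.1215,255,-0.0396,-0.0054,0,0.1215,255,-0.04,-0.0005,0,0.1215,255,-0.0397,0.0043,0,0.1215,255,-0.0389,0.0091,0,0.1215,255]}}

```text
time: 1.73
tcp_pos: [327.9, 250.2, 223.0]
tool_rot: [3.141, -0.001, 1.686]
wrist_force: [1.9, 0.5, -0.1]
width: 24.6
```

>>> {"method": "carry_out", "body": {"increments": [-0.0375,0.0138,0,0.1215,255,-0.0356,0.018,0,0,255,-0.0356,0.018,0,0,255,0,0,0,0,255,0,0,0,0,255]}}

```text
time: 2.15
tcp_pos: [382.4, 143.5, 223.0]
tool_rot: [3.141, -0.001, 1.566]
wrist_force: [0.4, 0.0, -0.4]
width: 0.4
```

>>> {"method": "carry_out", "body": {"increments": [-0.0355,0.018,0,0,255,-0.0355,0.018,0,0,255,-0.0355,0.018,0,0,255,-0.0355,0.018,0,0,255,-0.0355,0.018,0,0,255]}}

```text
time: 2.57
tcp_pos: [472.3, -32.3, 222.9]
tool_rot: [3.141, -0.001, 1.573]
wrist_force: [0.4, 1.3, 0.4]
width: 0.5
```

>>> {"method": "carry_out", "body": {"increments": [-0.0355,0.018,0.03,0,255,-0.0355,0.018,0.03,0,255,0,0,0.03,0,255,0,0,0,0,255,0,0,0,0,255]}}

```text
time: 2.98
tcp_pos: [500.6, -90.5, 141.4]
tool_rot: [-3.137, -0.0, 1.571]
wrist_force: [0.1, 0.9, -0.0]
width: 0.7
```

```bash
python3 - <<'E'
from h import *
s=monitor.read_state(); print(s['time'],s['tcp_pos'],s['tool_rot'],s['wrist_force'],s['width'],s['joints'])
for n,c in(('scene',S),('top',T)):
    im=optics.get_image(n)
    u=c.proj([s['tcp_pos'],[508.5,-105,85]]); print(n,u)
    x,y=u[1].astype(int); 
    for q,col in zip(u,((0,255,0),(0,0,255))): pass
    cr=cv2.resize(im[y-55:y+55,x-70:x+70,::-1],None,fx=5,fy=5,interpolation=cv2.INTER_CUBIC)
    for q,col in zip(u,((0,255,0),(0,0,255))): cv2.circle(cr,(int((q[0]-x+70.5)*5),int((q[1]-y+55.5)*5)),5,col,1)
    cv2.imwrite(f'pics/{n}_b.png',cr)
E
```

```text
2.9833 [500.57998103 -90.49909765 141.37295451] [-3.13740833e+00 -3.54363775e-05  1.57098018e+00] [ 0.11748989  0.90209633 -0.01759108] 0.7220302757131555 [-0.46508723  0.36013605  0.68959604  1.99705478 -0.29233374  0.88733957
  0.38112789]
scene [[294.1790426  202.70528166]
 [293.48587288 218.07545193]]
top [[345.07631816 201.8989342 ]
 [349.11068934 201.14071195]]
```

View pics/scene_b.png

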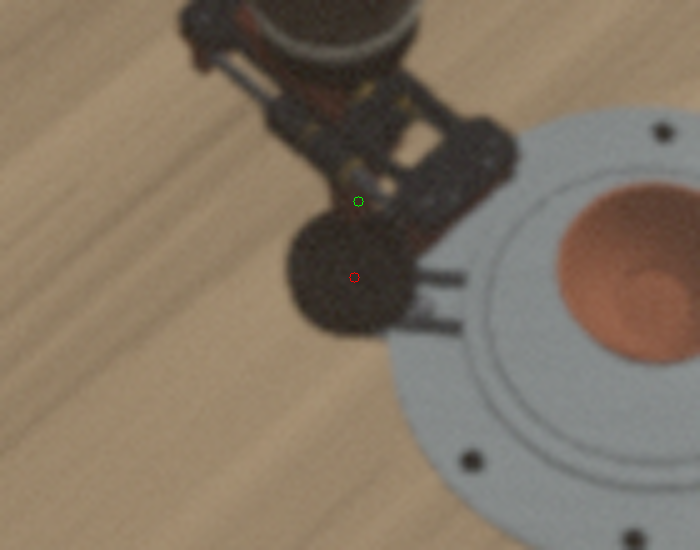

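>>> {"method": "carry_out", "body": {"increments": [-0.0075,0.004,0.008,0,255,-0.007,0.004,0.008,0,255,0,0,0,0,255,0,0,0,0,255]}}

```text
time: 3.42
tcp_pos: [510.2, -105.2, 127.8]
tool_rot: [3.14, -0.001, 1.571]
wrist_force: [0.4, 0.3, 0.6]
width: 0.5
```

```bash
cat > look.py <<'E'
from h import *
import sys
tag=sys.argv[1]; P=[float(a) for a in sys.argv[2:5]]
s=monitor.read_state(); print(s['time'],s['tcp_pos'],s['tool_rot'],s['wrist_force'],s['width'])
out=[]
for n,c in(('scene',S),('top',T)):
    im=optics.get_image(n)
    u=c.proj([s['tcp_pos'],P]); print(n,u)
    x,y=u[1].astype(int)
    cr=cv2.resize(im[y-50:y+50,x-40:x+40,::-1],None,fx=5,fy=5,interpolation=cv2.INTER_CUBIC)
    for q,col in zip(u,((0,255,0),(0,0,255))): cv2.circle(cr,(int((q[0]-x+40.5)*5),int((q[1]-y+50.5)*5)),5,col,1)
    out.append(cr)
cv2.imwrite(f'pics/{tag}.png',np.hstack(out))
E
python3 look.py c 508.5 -105 85
```

```text
3.4167 [ 510.22017378 -105.23875859  127.81087116] [ 3.13994687e+00 -7.10307975e-04  1.57138686e+00] [0.37788917 0.32381062 0.60666621] 0.46424442374521036
scene [[293.05853817 210.89706417]
 [293.48587288 218.07545193]]
top [[350.31138605 198.73805108]
 [349.11068934 201.14071195]]
```

View pics/c.png

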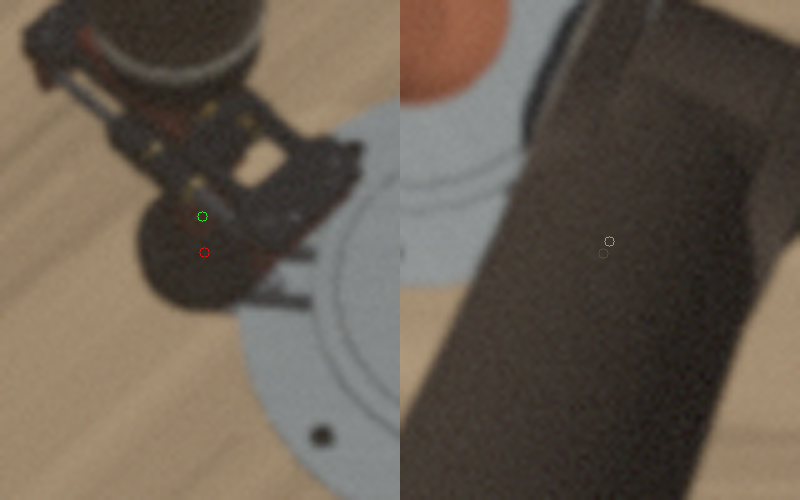

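>>> {"method": "carry_out", "body": {"increments": [0,-0.001,0.015,0,255,0,0,0.014,0,255,0,0,0.008,0,255,0,0,0,0,255]}}

```text
time: 3.85
tcp_pos: [507.8, -105.4, 88.7]
tool_rot: [-3.14, -0.0, 1.571]
wrist_force: [0.1, 0.2, 0.1]
width: 0.3
```

>>> {"method": "carry_out", "body": {"increments": [0,0,0.004,0,255,0,0,0.004,0,255,0,0,0.003,0,255,0,0,0,0,255]}}

```text
time: 4.18
tcp_pos: [509.2, -106.2, 78.9]
tool_rot: [3.14, -0.0, 1.57]
wrist_force: [-0.5, -0.2, 6.3]
width: 0.8
```

>>> {"method": "carry_out", "body": {"increments": [0,0,0.003,0,255,0,0,0.003,0,255,0,0,0.001,0,255,0,0,0,0,255]}}

```text
time: 4.52
tcp_pos: [509.5, -106.6, 72.4]
tool_rot: [3.14, -0.0, 1.57]
wrist_force: [-1.8, -0.2, 8.2]
width: 0.6
```

```bash
python3 look.py d 508.5 -105 72
```

```text
4.5167 [ 509.51548224 -106.58513256   72.41297002] [ 3.13964716e+00 -1.86677219e-05  1.57003931e+00] [-1.78250907 -0.21262369  8.19266236] 0.6366289476514837
scene [[293.57028964 220.82382479]
 [293.72546461 220.30304418]]
top [[349.36445964 201.25932491]
 [348.7859602  201.64778187]]
```

>>> {"method": "carry_out", "body": {"increments": [0,0,0.001,0,255,0,0,0,0,255]}}

```text
time: 4.78
tcp_pos: [510.0, -107.2, 72.2]
tool_rot: [3.138, 0.0, 1.57]
wrist_force: [-2.3, -1.4, 13.2]
width: 0.4
```

```bash
python3 - <<'E'
import numpy as np
c=np.array([638.5,-3.5]);a0=np.radians(217.9)
p=lambda t,r=165:c+r*np.array([np.cos(a0-t),np.sin(a0-t)])
for lead in(0,):
  for t in np.radians(np.arange(0,61,5)): print(round(np.degrees(t)),np.round(p(t),1), 'tan',np.round([np.sin(a0-t),-np.cos(a0-t)],3))
E
```

```text
0 [ 508.3 -104.9] tan [-0.614  0.789]
5 [500.  -93.1] tan [-0.543  0.84 ]
10 [492.7 -80.7] tan [-0.468  0.884]
15 [486.5 -67.7] tan [-0.389  0.921]
20 [481.5 -54.2] tan [-0.307  0.952]
25 [477.7 -40.3] tan [-0.223  0.975]
30 [475.1 -26.2] tan [-0.137  0.991]
35 [473.7 -11.8] tan [-0.051  0.999]
40 [473.6   2.5] tan [0.037 0.999]
45 [474.8  16.9] tan [0.124 0.992]
50 [477.2  31.1] tan [0.21  0.978]
55 [480.8  45. ] tan [0.294 0.956]
60 [485.6  58.6] tan [0.376 0.927]
```

>>> {"method": "carry_out", "body": {"increments": [0.003,-0.0021,0,0,255,0.0059,-0.0042,0,0,255,0.0059,-0.0041,0,0,255,0,0,0,0,255]}}

```text
time: 5.12
tcp_pos: [499.4, -91.5, 72.2]
tool_rot: [3.138, -0.0, 1.57]
wrist_force: [-2.3, -1.2, 14.4]
width: 0.4
```

```bash
python3 look.py e 500 -93 90
```

```text
5.1167 [499.39581364 -91.51196714  72.21678511] [ 3.13818318e+00 -2.42323364e-04  1.56995320e+00] [-2.2825352  -1.18867734 14.38494118] 0.354219809827614
scene [[294.851853   215.17187831]
 [294.3107392  212.54721097]]
top [[343.95449796 204.97896659]
 [344.87267594 204.10455517]]
```

View pics/e.png

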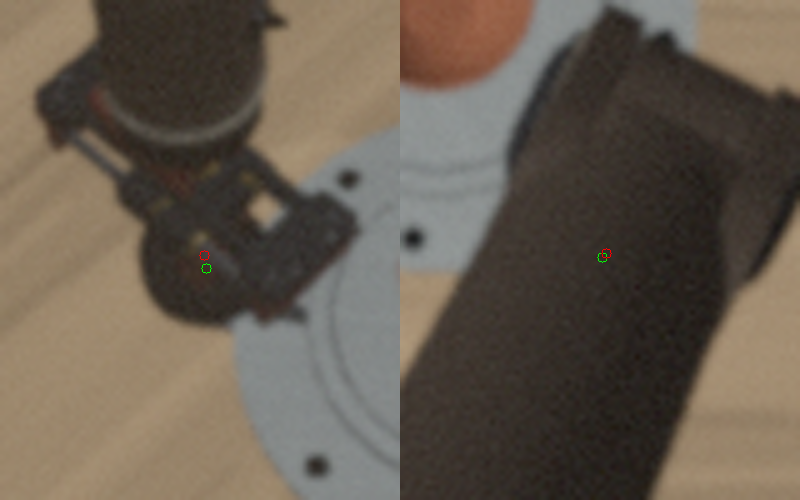

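>>> {"method": "carry_out", "body": {"increments": [0.0061,-0.0038,0,0,255,0.0063,-0.0035,0,0,255,0.0064,-0.0032,0,0,255,0.0066,-0.003,0,0,255,0,0,0,0,255]}}

```text
time: 5.63
tcp_pos: [486.3, -65.5, 72.2]
tool_rot: [3.138, -0.001, 1.571]
wrist_force: [-0.7, -0.8, 15.6]
width: 0.8
```

>>> {"method": "carry_out", "body": {"increments": [0.0067,-0.0026,0,0,255,0.0068,-0.0024,0,0,255,0.0069,-0.002,0,0,255,0.007,-0.0018,0,0,255,0,0,0,0,255]}}

```text
time: 6.05
tcp_pos: [477.9, -37.7, 72.1]
tool_rot: [3.138, -0.001, 1.571]
wrist_force: [-1.7, -0.2, 16.2]
width: 0.7
```

```bash
python3 look.py f 477.7 -40.3 90
```

```text
6.05 [477.86542091 -37.69992296  72.14775735] [ 3.13756647e+00 -1.13822392e-03  1.57092162e+00] [-1.71747826 -0.2063955  16.22323297] 0.6801527235484659
scene [[302.91913767 198.54804242]
 [302.016266   195.84482928]]
top [[324.51200846 212.9867003 ]
 [325.55386436 212.50791464]]
```

View pics/f.png

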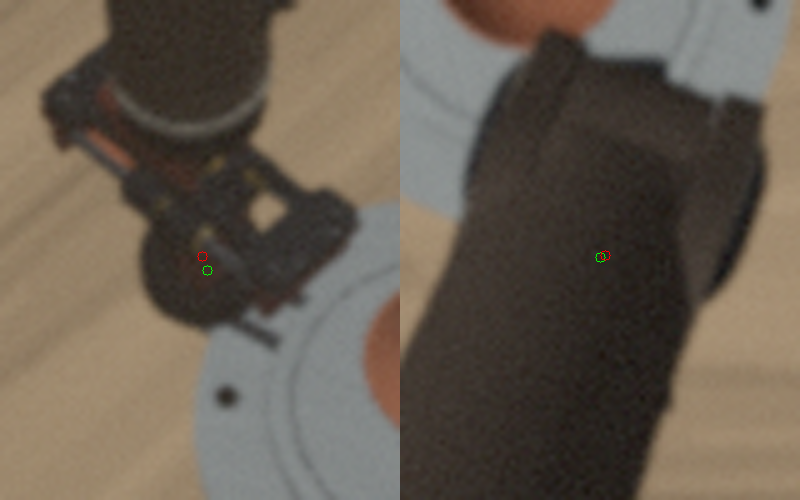

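>>> {"method": "carry_out", "body": {"increments": [0.007,-0.0014,0,0,255,0.0071,-0.0012,0,0,255,0.0072,-0.0009,0,0,255,0.0072,-0.0005,0,0,255,0,0,0,0,255]}}

```text
time: 6.57
tcp_pos: [474.2, -8.9, 72.2]
tool_rot: [3.137, -0.001, 1.571]
wrist_force: [-0.5, 0.4, 15.0]
width: 0.4
```

>>> {"method": "carry_out", "body": {"increments": [0.0072,-0.0002,0,0,255,0.005,0,0,0,255,0,0,0,0,255]}}

```text
time: 6.82
tcp_pos: [474.2, 2.9, 72.2]
tool_rot: [3.137, -0.001, 1.571]
wrist_force: [-0.6, 1.1, 14.6]
width: 0.3
```

```bash
cat > ang.py <<'E'
# overlay predicted rim ellipse / bars for cap angles; fit via scene picture
from h import *
import sys
tag=sys.argv[1]; angs=[float(a) for a in sys.argv[3:]]; zr=float(sys.argv[2])
s=monitor.read_state(); print(s['time'],np.round(s['tcp_pos'],1),np.round(s['wrist_force'],1))
c=np.array([637.2,-3.7]); # scene-camera fit
im=optics.get_image('scene'); x0,y0=265,145
cr=cv2.resize(im[y0:y0+90,x0:x0+110,::-1],None,fx=7,fy=6.6,interpolation=cv2.INTER_CUBIC)
for a,col in zip(angs,((0,255,0),(0,0,255),(255,0,0))):
    t=np.radians(217.93-a); q=c+165*np.array([np.cos(t),np.sin(t)]); f=np.linspace(0,2*np.pi,60)
    u=S.proj(np.c_[q[0]+37*np.cos(f),q[1]+37*np.sin(f),np.full(60,zr)])
    u=(u-[x0-.5,y0-.5])*[7,6.6]; cv2.polylines(cr,[u.astype(int)],True,col,1)
cv2.imwrite(f'pics/{tag}.png',cr)
E
python3 ang.py g 90 36 39 42
```

```text
6.8167 [474.2   2.9  72.2] [-0.6  1.1 14.6]
```

View pics/g.png

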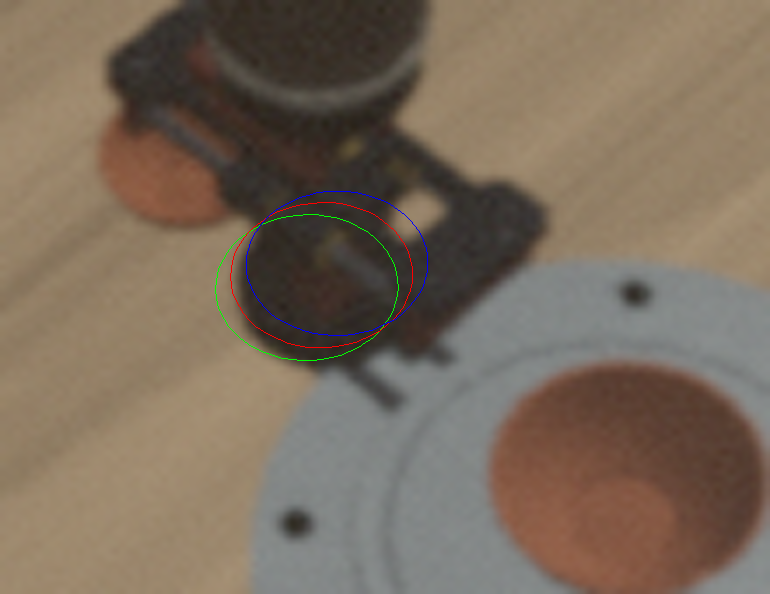

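```bash
python3 - <<'E'
from h import *
c=np.array([637.2,-3.7])
for P in([(315.6,218.6),(315.2,228.6)],[(322.1,206.4),(329.3,198.8)]):
    a=[]
    for p in P:
        w=S.at(*p,66)[:2]-c; a.append(np.degrees(np.arctan2(w[1],w[0]))%360); print(w,np.hypot(*w),a[-1])
    print(np.mean(a))
im=cv2.imread('pics/scene0.png'); x0,y0=265,165
cr=cv2.resize(im[y0:y0+90,x0:x0+110],None,fx=7,fy=6.6,interpolation=cv2.INTER_CUBIC)
t=np.radians(217.93); q=c+165*np.array([np.cos(t),np.sin(t)]); f=np.linspace(0,2*np.pi,60)
u=S.proj(np.c_[q[0]+37*np.cos(f),q[1]+37*np.sin(f),np.full(60,103)])
cv2.polylines(cr,[((u-[x0-.5,y0-.5])*[7,6.6]).astype(int)],True,(0,255,0),1)
cv2.imwrite('pics/h.png',cr)
E
```

```text
[-90.76208923 -53.50046744] 105.3568073627553 210.51757681619927
[-69.95413526 -76.79330477] 103.87874034947028 227.6683409944288
219.09295890531405
[-104.50797724  -12.5937853 ] 105.26405243797497 186.87132316635606
[-106.75198169   19.73066498] 108.56005128413005 169.52835776376216
178.1998404650591
```

View pics/h.png

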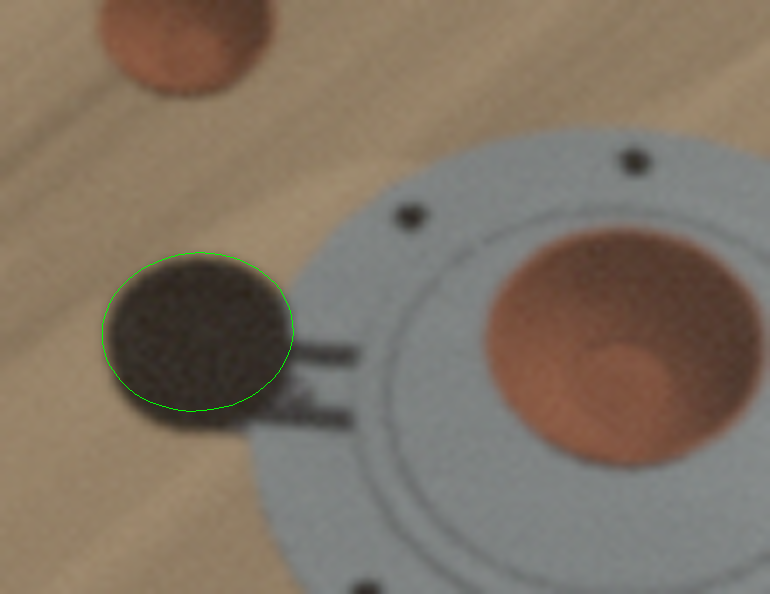

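Bars and cap edge put the wheel at about 40.5°, so I'll go about 13 mm further and check before lifting.

>>> {"method": "carry_out", "body": {"increments": [0.0045,0.0003,0,0,255,0.0045,0.0004,0,0,255,0.0035,0.0004,0,0,255,0,0,0,0,255,0,0,0,0,255]}}

```text
time: 7.28
tcp_pos: [475.1, 15.0, 72.2]
tool_rot: [3.137, -0.001, 1.57]
wrist_force: [-0.9, 0.6, 15.0]
width: 0.7
```

```bash
python3 ang.py i 90 43 45 47
```

```text
7.2833 [475.1  15.   72.2] [-0.9  0.6 15. ]
```

View pics/i.png

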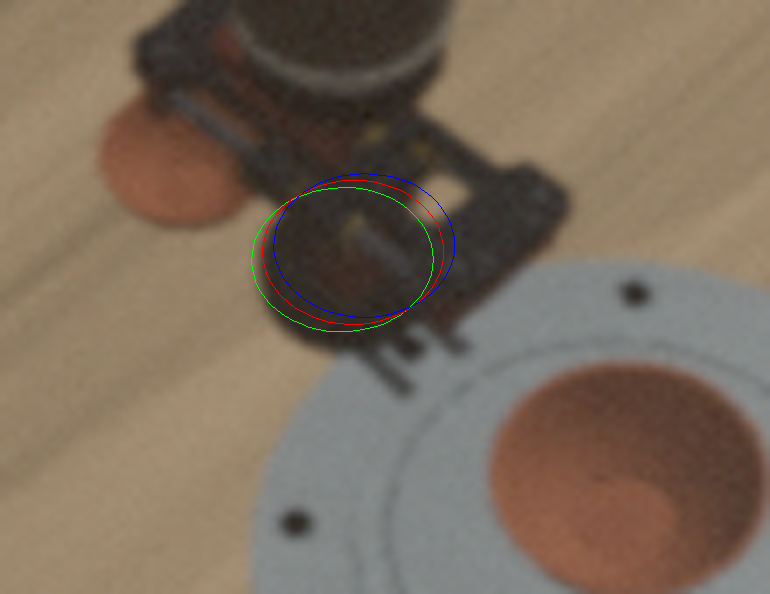

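```bash
python3 - <<'E'
from h import *
c=np.array([637.2,-3.7])
a=[]
for p in[(323.6,204.5),(331.1,198.0)]:
        w=S.at(*p,66)[:2]-c; a.append(np.degrees(np.arctan2(w[1],w[0]))%360); print(w,np.hypot(*w),a[-1])
print(219.09-np.mean(a))
# correlation: rotate start picture? predict cap blob: compare left-bottom silhouettes
def edge(im,a,z):
    # dark silhouette boundary along rays from cap centre toward lower-left in image
    t=np.radians(217.93-a); q=c+165*np.array([np.cos(t),np.sin(t)])
    u=S.proj([[*q,z-9]])[0]; g=cv2.GaussianBlur(cv2.cvtColor(im,cv2.COLOR_BGR2GRAY),(0,0),0.8).astype(np.float32)
    out=[]
    for ph in np.radians([100,110,120,130,140,150,160,170,180,190]):
        r=np.arange(5,25,.1); xs=(u[0]+r*np.cos(ph)).astype(np.float32);ys=(u[1]+r*np.sin(ph)).astype(np.float32)
        v=cv2.remap(g,xs[None],ys[None],cv2.INTER_LINEAR)[0]; k=np.argmax(v>75); out.append(r[k])
    return np.round(out,1)
im0=cv2.imread('pics/scene0.png'); im1=optics.get_image('scene')[:,:,::-1].copy()
print(edge(im0,0,103))
for a in(42,43,44,45,46): print(a,edge(im1,a,90.2))
E
```

```text
[-105.68271507   -5.15743043] 105.80848431313157 182.79387929741335
[-104.82689457   25.22179345] 107.81844318053753 166.4715372941945
44.45729170419608
[13.3 13.3 13.3 13.2 13.2 13.  12.6 12.5 12.6 12.7]
42 [11.3 11.1 11.  11.  11.  10.9 10.7 10.6 10.6 10.8]
43 [12.1 11.9 11.9 11.9 11.9 11.8 11.6 11.5 11.4 11.6]
44 [12.9 12.7 12.8 12.8 12.8 12.8 12.5 12.3 12.1 12.3]
45 [13.5 13.5 13.7 13.7 13.8 13.7 13.4 13.  12.9 13. ]
46 [14.1 14.3 14.5 14.6 14.7 14.6 14.2 13.9 13.7 13.6]
```

>>> {"method": "carry_out", "body": {"increments": [0.001,0,0,0,255,0,0,-0.003,0,255,0,0,-0.003,0,255,0,0,-0.004,0,255,0,0,0,0,255]}}

```text
time: 7.8
tcp_pos: [474.7, 16.4, 82.0]
tool_rot: [3.138, -0.002, 1.571]
wrist_force: [1.3, 1.8, 7.6]
width: 0.4
```

```bash
python3 ang.py j 98 43 45 47
```

```text
7.8 [474.7  16.4  82. ] [1.3 1.8 7.6]
```

View pics/j.png

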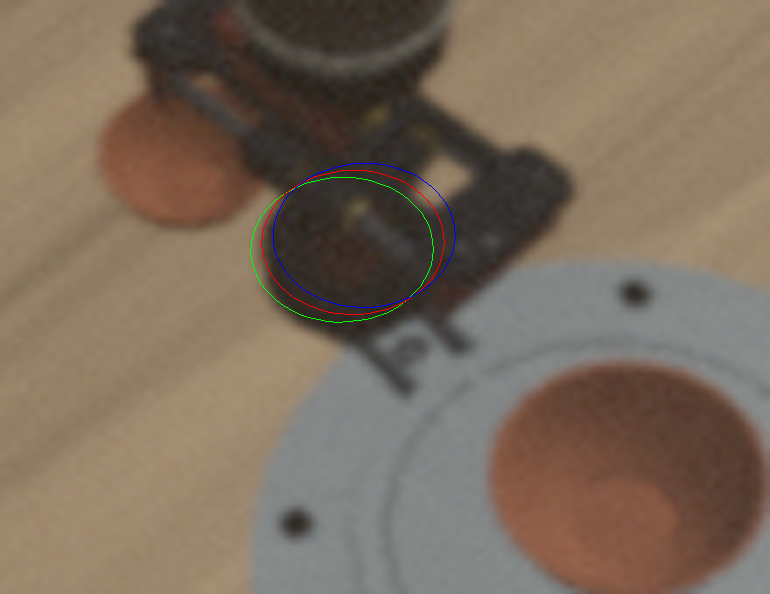

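The cap followed the tip up with force still on it at z=82 mm, and the pin tip shows in the hole between the bars. I'll keep lifting straight up and out.

>>> {"method": "carry_out", "body": {"increments": [0,0,-0.003,0,255,0,0,-0.004,0,255,0,0,-0.008,0,255,0,0,-0.015,0,255,0,0,-0.02,0,255]}}

```text
time: 8.27
tcp_pos: [471.3, 15.0, 130.3]
tool_rot: [-3.138, 0.001, 1.57]
wrist_force: [0.2, 0.3, -0.3]
width: 0.7
```

>>> {"method": "carry_out", "body": {"increments": [0,0,-0.03,0,255,0,0,-0.03,0,255,0.03,0,-0.02,0,255,0.04,0,0,0,255,0.04,0,0,0,255]}}

```text
time: 8.68
tcp_pos: [473.2, 125.9, 212.5]
tool_rot: [3.139, -0.002, 1.567]
wrist_force: [0.5, 0.2, -0.4]
width: 0.0
```

>>> {"method": "carry_out", "body": {"increments": [0.04,0,0,0,255,0.04,0,0,0,255,0.04,0,0,0,255,0.04,0,0,0,255,0,0,0,0,255]}}

```text
time: 9.1
tcp_pos: [470.7, 294.0, 210.0]
tool_rot: [-3.141, -0.001, 1.58]
wrist_force: [-0.2, 0.6, 0.5]
width: 0.1
```

```bash
python3 ang.py k 103 43 45 47; python3 - <<'E'
from h import *
for n in('scene','top'): cv2.imwrite(f'pics/{n}_end.png',optics.get_image(n)[:,:,::-1])
E
```

```text
9.1 [470.7 294.  210. ] [-0.2  0.6  0.5]
```

View pics/k.png

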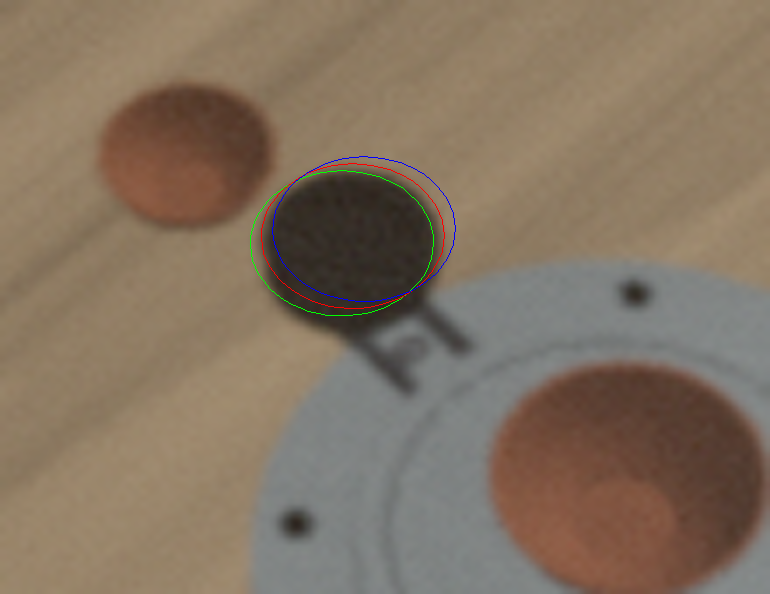

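View pics/top_end.png

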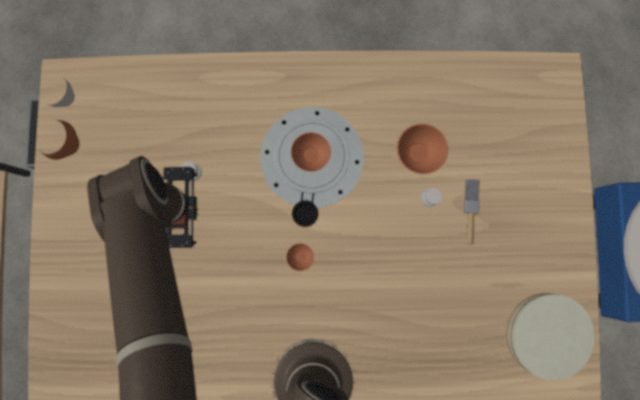

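```bash
python3 - <<'E'
from h import *
def cen(n,box,f):
    im=cv2.imread(f'pics/{f}.png'); g=cv2.cvtColor(im,cv2.COLOR_BGR2GRAY); x0,y0,x1,y1=box
    k,l,st,ce=cv2.connectedComponentsWithStats(cv2.erode((g<60).astype(np.uint8)*0+(g<60).astype(np.uint8),np.ones((1,1))))
    b=[i for i in range(1,k) if x0<ce[i][0]<x1 and y0<ce[i][1]<y1]; i=max(b,key=lambda i:st[i,4])
    m=cv2.morphologyEx((l==i).astype(np.uint8),cv2.MORPH_OPEN,cv2.getStructuringElement(cv2.MORPH_ELLIPSE,(9,9)))
    y,x=np.nonzero(m); return x.mean(),y.mean(),len(x)
for a,bs,bt in(('0',(280,200,310,235),(335,185,365,215)),('_end',(298,165,330,195),(290,198,320,228))):
    s=cen('scene',bs,'scene'+a);t=cen('top',bt,'top'+a); P=tri(S,s[:2],T,t[:2]); w=P[:2]-[638.4,-3.5]
    print(s,t,P,np.hypot(*w),np.degrees(np.arctan2(w[1],w[0]))%360)
s=monitor.read_state();print(s['time'],s['wrist_force'],np.abs(s['joint_vel']).max())
E
```

```text
(np.float64(293.2231075697211), np.float64(216.9621513944223), 502) (np.float64(349.00392156862745), np.float64(200.24117647058824), 510) [ 509.47504311 -104.98986817   92.92403063] 164.07875502331243 218.20986019316626
(np.float64(314.58675799086757), np.float64(182.84931506849315), 438) (np.float64(304.7510288065844), np.float64(213.0164609053498), 486) [475.74006237  14.79424106  93.54160304] 163.6854745132898 173.5829531461337
9.25 [ 0.74463298 -0.06487675  0.60887976] 0.024546613842658414
```

```bash
python3 -c "
from bench import ctrl
print(ctrl.finish_job())"
```

```text
the job is handed in; nothing more can be done
None
```

The wheel has been turned clockwise to the very next hole, its plunger is back up, and the job is handed in at about 9.3 s. I pressed the cap down with the closed fingertips to its stop (15–16 N), carried it round one eighth of a turn, and lifted straight up so it sprang back. The hand then moved well clear.

**Last checks:**
- **Turn:** measured from both cameras, the cap had gone round 44.6°, against the 45° asked, which is within measuring error. The pin tip shows between the bars at the new hole.
- **Plunger up:** the cap's height matches the start (93.5 mm against 92.9 mm). Still pressed, it would measure about 11 mm lower.
- **Other things:** in the last overhead picture the bowl, other jar and brush look where they were. The jar on the robot's left was partly hidden and the squeeze bottle fully hidden by the arm; the arm passed above both, with the fingertips over 200 mm up.
- **Force:** the wrist force read about zero with the hand clear.

**Disagreement:** just before the lift, the different estimates of the cap's angle ran from 43° to 44.9°. I moved on about 1 mm more before lifting.

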